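Lean a rinsed spotting tile on the drying rack and start the blower

ROBOT

A 6-joint arm with a two-finger parallel gripper is mounted at the origin on a cart in front of the work surface, level with it; the furniture and walls round the work are solid. World frame = base frame: x ahead of the robot, y to its left, z up, the work surface at z = 0. Lengths are in m, angles in rad, forces in N, time in s.
With the tool pointing down it reaches from about 0.275 to 0.775 m from the base axis. Payload 14.6 kg.
Tool frame: the origin (TCP) lies midway between the tips of the shut fingers; the grasp point (between the pads) lies behind it (hold_point_z is the z of the grasp point in the tool frame, in m); z points along the fingers, y is the line along which they close (so a half turn about z gives the same grasp; the last joint's range is limited). The gripper opens to 85 mm and grips with 20 to 120 N. Pads are 22 mm wide; open, the fingers measure 114 mm over their backs; the gripper's body (76 mm by 85 mm) begins 54 mm behind the grasp point. The pads swing forward as they close: fully open they stand 13 mm farther back than shut.
Start: joints at [1.047, 0.263, -0.048, 1.259, 0, 1.415], TCP at [0.189, 0.49, 0.231] pointing down, gripper open.
Joint ranges: [-2.65, 2.65], [-0.89, 1.7], [-1.18, 1.37], [-2.13, 2.11], [-1.35, 1.29], [-3.14, 3.14]. Speed limits (rad/s): [1.89, 1.89, 2.57, 2.79, 3.14, 3.14].

INTERFACE

Orientations are given as a unit quaternion [w, x, y, z].
In Python, from rig import * gives the robot as it stands.
- The arm moves only by the tool move_arm, never from a script. Its argument "commands" is text: rows parted by semicolons, each of 7 numbers parted by spaces: the gripper's target within -1 to 1 (shut at 1, half-way at 0, fully open at -1), then the shift along the tool's x, y, z in mm, then the turn, a rotation vector about the tool's x, y, z in rad. A call has 1 to 8 rows; each row is the pose to reach, as a shift and turn from the pose commanded when the call began, along the tool's axes at that moment; what a row does not reach only later rows make up. A row lasts 1/10 s, in which the tool goes at most 50 mm and 8.59 degrees, less where a joint would pass 70% of its speed; a pose out of reach is approached as far as the arm can. A call with a gripper value outside its range is refused whole. The fingers move at their own pace and stop on an object; the grip force is fixed at half the most. Time passes only in rows, so rows that repeat a pose let the fingers close. It gives the time, the measured TCP pose, the force, the opening and the grip force at its end, in the units of the state.
- read_state(): the state, without advancing time (a new reading comes with each control period).
- grab_frame(name): name is "side" or "top"; returns (picture, depth): 480x640x3 uint8, red, green, blue; 480x640 float32, m along the optical axis (not along the pixel's ray), 0 where there is no reading.
- calibration(name): a dict with "mtx" (3x3 intrinsics, pixels), "eye" and "rotation" of the camera in the world. Camera axes: x right, y down, z forward; pixel columns grow to the right and rows downward; lengths in m; the calibration is good to about 2 mm. A picture is of the moment at which its call begins. calibration takes no time and is no camera call.
- hand_in(): hands the job in; it is judged then, once.
Trained networks look in the newest picture that a camera, given by its name, has taken for a name from the list of things; names that differ only in an ending like _2 or _b are one class to them, and where a whole thing is asked for, a point or a joint stands for the part that bears it (a point fixed in the world has none). Each returns a list of dicts, best first, with "p" (0 to 1); they miss things now and then, are a little off and sometimes report something else, mostly with a low value. They report only what shows in the picture. A call takes as long as a camera call. They do not tell look-alikes from the thing itself.
- spot_in(target, camera): "centre" ([x, y, z] in m, in the coordinates of the camera as it stood for that picture, good to about 4 mm: the middle of the surface that is visible of it).
- regions_of(target, camera): "pixels" (480x640 bool, what is visible of it).
The state is a dict: "time": time; "joint_positions": joint angles; "dq": joint speeds; "joint_efforts": joint torques, N m; "eef_pos": TCP position; "orientation": TCP orientation; "wrist_force": force on the tool from outside, world axes, zero at the start; "torque": the same for the moment, N m; "width": finger opening in m; "finger_force": force on a finger pad.
Only numpy, scipy, OpenCV 4.12 (cv2) and the standard library are available. Lean on these libraries where they do the work, as an engineer would, in place of code of your own. Each camera call takes 0.05 s, during which the arm holds its last target. There are 200 camera calls.

TASK

Take the rinsed blue spotting tile out of its wire stand and gently lean it on the drying rack: its lower edge on the middle of the yellow stripe, square to the rail, its back resting on the steel rail, so that it stands by itself about 20 degrees from upright, parallel to the slanted posts. When it stands safely, start the blower beside it: push the red roller of its switch arm down until it clicks, about two thirds of the way down, then let the arm spring back up. Do not drop the tile or knock it over, and leave the dropper bottle and the sample cup near by where they are.

Things in the scene. Friction and masses are not known exactly. Their poses are not given: they have to be found in the camera images.
- tile_center (a point): centre of the blue glazed spotting tile, a rigid plate 10 (x) x 90 (y) x 140 (z) mm, 0.3 kg, with white wells on one face (its own -x side). z runs up its height, x is normal to its faces. It starts upright in the stand, 140 mm side vertical, lower edge 8 mm and top edge 148 mm above the worktop; its top edge can be gripped across the 10 mm from above. Front and back may be exchanged.
- tile_foot (a point): centre of the tile's lower edge face, 70 mm below its centre
- tile: the whole tile; its origin is the same point as tile_foot
- stand: fixed grey stand, origin at the centre of its underside; base 80 (x) x 125 (y) x 8 mm; a wire hoop 55 mm high and 74 mm wide (y) on either side of the tile, leaving a 13 mm slot across x; two 30 mm high black pins at y = +-51 mm beyond the tile's ends. The tile lifts straight out.
- station: fixed drying rack with blower, origin at the centre of the underside of its grey base, 150 (x) x 260 (y) x 8 mm; its front is -x. The rack is on its -y half; the white blower box, 75 x 80 mm and up to 78 mm high, is centred at x = 25, y = 80 mm, with the blue switch box, up to 104 mm high, on top.
- stripe (a point): centre of the yellow stripe, 20 mm wide (x), 130 mm long (y), on a black rubber mat whose surface is 10 mm above the worktop; x points to the rail, z up. With tile_foot over the stripe's centre line and the tile's back on the rail it leans 20 degrees, top towards +x; each 1.7 mm of foot offset towards the rail makes it 1 degree steeper. The rubber keeps it from sliding.
- rail: steel rail, 12 mm thick, 150 mm long along y, origin at its centre, 38.4 mm behind the stripe (x) and 75 mm above the mat; the leaning tile meets it 82 mm up its back, leaving the top 50 mm free for fingers on both sides. Two 10 mm posts at y = +-70 mm from the stripe's centre, slanted 20 degrees, carry it and stand up to 20 mm above it.
- switch_arm (a joint): angle of the blower's roller-lever switch arm: 0 at rest (arm rising 30 degrees towards -x of the station), grows as the roller is pushed down, clicks at 0.45 rad, stops at 0.65 rad; springs back by itself; about 2 N at the roller to start it, 4 N at the click, 5 N at the stop
- switch_roller (a point): centre of the red roller at the end of the switch arm, 18 mm diameter, 10 mm wide along y, about 120 mm above the worktop at rest; the roller is 45 mm from the pivot and goes down 19 mm to the click and 28 mm to the stop, while moving up to 6 mm towards -x
- oil: bystander: small dropper bottle with black teat, 28 mm diameter, 88 mm high, origin at its underside, loose on the worktop between stand and rack
- cup: bystander: sample cup with yellow lid, 65 mm diameter, 67 mm high, origin at its underside, loose at the back
Not all that is in view belongs to the job. What is meant by the tile is not green, and is the smaller of those in its own colour.

How it is judged:
By the outcome, as a careful person would: the job done as asked, in the order asked, and still so for the second after the job is handed in, with the robot touching nothing.
It also fails if it takes over 45 s, if anything falls off the work surface, if the arm or the gripper's body presses on something with over 40 N, if the wrist force passes 120 N, or if a joint passes its speed limit or range.

## Working session

There is one attempt and no reset: what is moved stays moved. The work goes in short steps, Python scripts to look and compute and a tool call to move; the robot and the scene stay as the last step left them, time stands still between calls to the robot, and variables do not carry over. Pictures are saved under pics/ and viewed, at most 10 in all, crops included, and the job is handed in when it is done.

Besides the shell and the picture viewer there is one more tool, called after "Call:" as a command line: name --argument value ..., lists and objects as JSON in quotes. move_arm: Moves the arm, as the interface text tells. Its arguments: {"type":"object","properties":{"commands":{"type":"string"}},"required":["commands"]}

```bash
mkdir -p pics; cat > h.py <<'E'
from rig import *
import numpy as np, cv2
from scipy.spatial.transform import Rotation as R
def cam(n):
    c=calibration(n); return np.array(c["mtx"]),np.array(c["eye"]),np.array(c["rotation"])
def towld(n,p):
    K,e,r=cam(n); return e+r@np.array(p)
def cloud(n,d,mask):
    K,e,r=cam(n); v,u=np.nonzero(mask&(d>0)); z=d[v,u]
    return e+(np.c_[(u-K[0,2])/K[0,0]*z,(v-K[1,2])/K[1,1]*z,z])@r.T
def proj(n,P):
    K,e,r=cam(n); q=K@(r.T@(np.array(P)-e)); return q[:2]/q[2]
E
python3 - <<'E'
from h import *
s=read_state(); print({k:np.round(v,3) for k,v in s.items()})
for n in("side","top"):
    p,d=grab_frame(n); cv2.imwrite(f"pics/{n}0.png",p[...,::-1]); np.save(f"{n}_d0.npy",d)
    print(n,{k:np.round(v,3).tolist() for k,v in calibration(n).items()})
    for t in("tile","stand","station","stripe","rail","switch_roller","oil","cup"):
        for o in spot_in(t,n): print(n,t,round(o["p"],2),np.round(towld(n,o["centre"]),3),np.round(proj(n,towld(n,o["centre"]))))
E
```

```text
{'time': np.float64(0.0), 'joint_positions': array([ 1.047,  0.264, -0.049,  1.259,  0.   ,  1.416]), 'dq': array([-0.   ,  0.   ,  0.001,  0.001, -0.001, -0.   ]), 'joint_efforts': array([ 1.0000e-03, -6.3761e+01,  3.8457e+01,  1.4000e-02, -0.0000e+00,
       -0.0000e+00]), 'eef_pos': array([0.189, 0.489, 0.231]), 'orientation': array([-0.   ,  0.183,  0.983, -0.001]), 'wrist_force': array([0.847, 0.321, 0.627]), 'torque': array([ 0.014, -0.043,  0.017]), 'finger_force': np.float64(0.0), 'width': np.float64(0.085)}
side {'mtx': [[570.409, 0.0, 321.736], [0.0, 570.409, 251.072], [0.0, 0.0, 1.0]], 'eye': [0.085, -0.884, 0.646], 'rotation': [-0.506, 0.828, -0.211, 0.121]}Traceback (most recent call last):
  File "<stdin>", line 7, in <module>
  File "h.py", line 7, in towld
    K,e,r=cam(n); return e+r@np.array(p)
                           ~^~~~~~~~~~~~
ValueError: matmul: Input operand 1 has a mismatch in its core dimension 0, with gufunc signature (n?,k),(k,m?)->(n?,m?) (size 3 is different from 4)
```

Rotation is a quaternion (w,x,y,z).

```bash
sed -i 's/np.array(c\["rotation"\])/R.from_quat(c["rotation"],scalar_first=True).as_matrix()/' h.py
python3 - <<'E'
from h import *
for n in("side","top"):
    p,d=grab_frame(n); cv2.imwrite(f"pics/{n}0.png",p[...,::-1]); np.save(f"{n}_d0.npy",d); np.save(f"{n}_p0.npy",p)
    print(n,np.round(cam(n)[1],3))
    for t in("tile","stand","station","stripe","rail","switch_roller","oil","cup"):
        for o in spot_in(t,n): print(n,t,round(o["p"],2),np.round(towld(n,o["centre"]),3),np.round(proj(n,towld(n,o["centre"]))))
E
```

```text
side [ 0.085 -0.884  0.646]
side tile 0.75 [0.447 0.166 0.101] [242. 243.]
side tile 0.65 [0.52  0.35  0.114] [243. 202.]
side tile 0.56 [ 0.725 -0.157  0.111] [441. 272.]
side stand 0.74 [0.446 0.167 0.012] [245. 279.]
side station 0.7 [0.44  0.168 0.012] [242. 279.]
side stripe 0.78 [ 0.492 -0.196  0.012] [346. 363.]
side rail 0.63 [ 0.496 -0.237  0.09 ] [360. 337.]
side rail 0.42 [0.449 0.166 0.101] [243. 243.]
side switch_roller 0.52 [ 0.522 -0.124  0.115] [340. 289.]
side cup 0.88 [ 0.664 -0.006  0.06 ] [370. 269.]
top [0.472 0.03  1.48 ]
top tile 0.95 [0.525 0.35  0.141] [188. 256.]
top tile 0.9 [ 0.727 -0.144  0.16 ] [406. 171.]
top tile 0.77 [0.456 0.189 0.15 ] [257. 288.]
top stand 0.82 [0.452 0.191 0.009] [263. 289.]
top station 0.69 [ 0.496 -0.18   0.007] [411. 274.]
top station 0.51 [0.669 0.016 0.066] [334. 201.]
top stripe 0.7 [ 0.495 -0.185  0.01 ] [413. 274.]
top rail 0.63 [ 0.502 -0.228  0.094] [437. 271.]
top switch_roller 0.44 [ 0.519 -0.129  0.117] [396. 263.]
top oil 0.54 [ 0.51  -0.004  0.044] [341. 267.]
top cup 0.98 [0.67  0.016 0.065] [335. 200.]
```

View pics/side0.png

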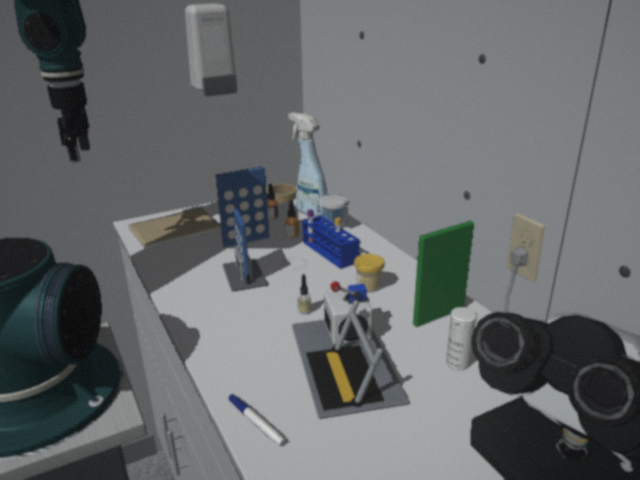

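View pics/top0.png

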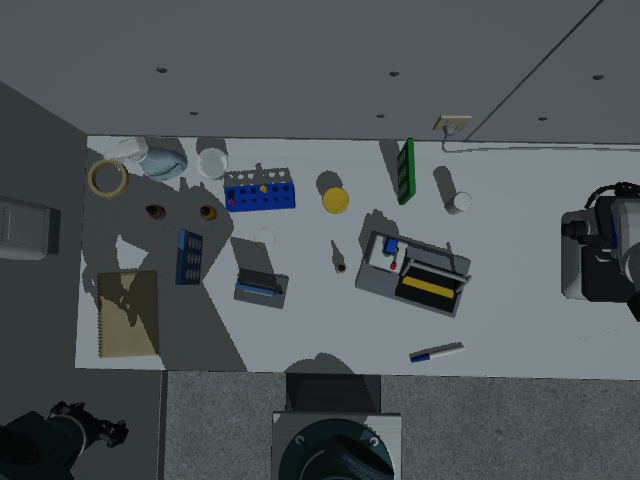

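Three plates are in view. One is the blue one standing in the wire stand at top (257,290) / side (242,243). Another is the larger blue one at top (188,256) / side (243,205). The third is green, at top (406,171) / side (443,272). The one in the stand fits: it is blue and the smaller of the two blue ones. I'll confirm this in a crop and measure.

```bash
python3 - <<'E'
from h import *
res={}
for n in("side","top"):
    p,d=grab_frame(n); np.save(f"{n}_d0.npy",d); np.save(f"{n}_p0.npy",p)
    for t in("tile","stand","stripe","rail","station","switch_roller","oil"):
        for i,o in enumerate(regions_of(t,n)):
            m=o["pixels"]; c=cloud(n,d,m)
            if len(c)<3: continue
            np.save(f"m_{n}_{t}_{i}.npy",m)
            (cx,cy),(w,h),a=cv2.minAreaRect((c[:,:2]*1000).astype(np.float32))
            print(n,t,i,round(o["p"],2),m.sum(),"rect",np.round([cx,cy,w,h,a],1),"z",np.round(np.percentile(c[:,2],[2,50,98])*1000), "med",np.round(np.median(c,0)*1000))
a=np.load("side_p0.npy")[140:320,180:320]; b=np.load("top_p0.npy")[220:320,150:310]
a=cv2.resize(a,None,fx=2.9,fy=2.9,interpolation=3); b=cv2.resize(b,None,fx=2.4,fy=2.4,interpolation=3)
o=np.zeros((530,800,3),np.uint8); o[:a.shape[0],:a.shape[1]]=a[:530]; o[:b.shape[0],410:410+b.shape[1]]=b
cv2.imwrite("pics/c1.png",o[...,::-1])
E
```

```text
side tile 0 0.97 3167 rect [550.8 438.  446.1 129.4  73.5] z [ 10. 115. 192.] med [524. 350. 115.]
side tile 1 0.92 4602 rect [ 752.8 -132.3  153.   108.9   51.7] z [ 11. 111. 197.] med [ 725. -157.  111.]
side stand 0 0.83 954 rect [460.6 220.9 186.5  81.4  78.1] z [ 4. 10. 59.] med [445. 172.  10.]
side stripe 0 0.62 468 rect [ 520.  -229.8  164.2   45.6   74.1] z [10. 91. 94.] med [ 500. -234.   91.]
side stripe 1 0.6 9641 rect [ 524.  -114.2  421.7  168.9   69. ] z [  5.  12. 106.] med [ 495. -194.   12.]
side rail 0 0.76 339 rect [ 502.2 -226.9  157.9   16.9   69.9] z [85. 92. 94.] med [ 501. -231.   92.]
side station 0 0.57 9764 rect [ 525.2 -113.3  424.1  170.5   69.1] z [  3.  12. 106.] med [ 495. -194.   12.]
side switch_roller 0 0.46 184 rect [583.4 -50.2 214.1  51.7  55. ] z [ 80. 115. 130.] med [ 523. -127.  115.]
side oil 0 0.86 371 rect [503.7  -9.6  20.3  26.7  64. ] z [ 7. 37. 84.] med [504. -10.  37.]
side oil 1 0.22 9711 rect [ 525.  -113.2  424.   171.1   69.1] z [  4.  12. 106.] med [ 495. -194.   12.]
top tile 0 0.73 940 rect [ 731.  -150.8  124.1   16.5    2.6] z [ 12. 156. 200.] med [ 726. -146.  156.]
top tile 1 0.64 1357 rect [530.6 380.9  68.6 135.7  87.4] z [ -0. 134. 195.] med [522. 350. 134.]
top tile 2 0.61 285 rect [452.7 195.2  90.   17.5  79.9] z [ 12. 147. 154.] med [454. 190. 147.]
top stand 0 0.56 1385 rect [454.  196.6 127.5  83.8  79.6] z [ 1.  9. 62.] med [455. 192.   9.]
top stripe 0 0.93 6275 rect [ 497.1 -184.3  263.1  151.5   73.9] z [  3.  11. 106.] med [ 496. -183.   11.]
top rail 0 0.62 305 rect [ 504.  -236.3  145.4   18.5   74.1] z [ 9. 90. 96.] med [ 502. -230.   90.]
top rail 1 0.31 103 rect [506.8  -2.2  26.8  24.5  89.7] z [14. 42. 88.] med [506.  -1.  42.]
top station 0 0.68 6424 rect [ 495.9 -187.8  274.1  154.4   73.8] z [  2.  11. 106.] med [ 496. -183.   11.]
top oil 0 0.55 106 rect [506.8  -2.2  26.9  24.5  89.9] z [14. 42. 88.] med [506.  -2.  42.]
```

View pics/c1.png

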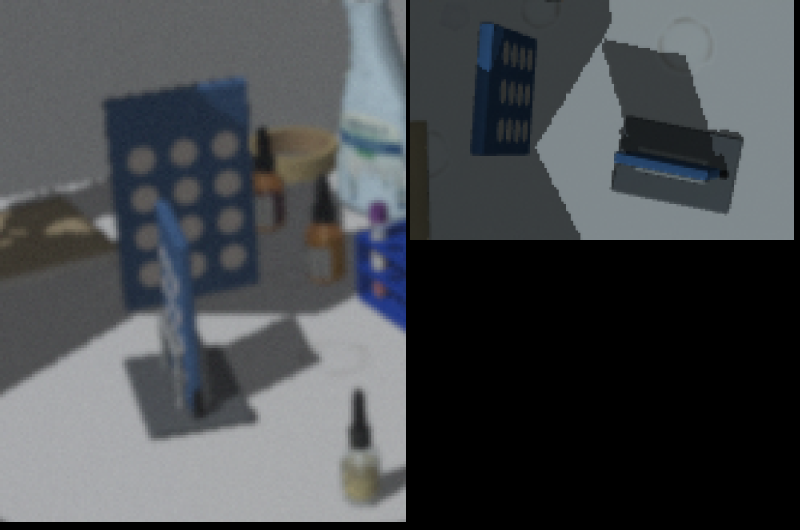

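The crop shows the small blue tile in the grey wire stand at crop (180,310), with its white wells facing the robot. The large blue tile behind it is a separate plate, so this one is the target. Next I'll measure the parts precisely by colour and depth.

```bash
cat >> h.py <<'E'
def rect(c):
    (cx,cy),(w,h),a=cv2.minAreaRect((c[:,:2]*1000).astype(np.float32))
    if w<h: w,h,a=h,w,a-90
    return np.round([cx,cy,w,h,(a+90)%180-90],1)
E
python3 - <<'E'
from h import *
for n in("side","top"):
    p=np.load(f"{n}_p0.npy"); d=np.load(f"{n}_d0.npy"); hsv=cv2.cvtColor(p,cv2.COLOR_RGB2HSV); H,S,V=[hsv[...,i].astype(int) for i in range(3)]
    full=np.ones((480,640),bool); K,e,r=cam(n); v,u=np.mgrid[:480,:640]
    W=e+np.stack([(u-K[0,2])/K[0,0]*d,(v-K[1,2])/K[1,1]*d,d],-1)@r.T
    X,Y,Z=W[...,0],W[...,1],W[...,2]
    def rep(l,m):
        m=m&(d>0); c=W[m]
        if len(c)>3: print(n,l,m.sum(),rect(c),"z",np.round(np.percentile(c[:,2],[2,50,98])*1000,1),"mean",np.round(c.mean(0)*1000,1))
    near=(abs(X-.5)<.2)&(abs(Y+.18)<.2)
    rep("stripe",near&(abs(H-25)<9)&(S>120)&(Z<.02))
    st=near&(X<.6)
    rep("red",st&((H<8)|(H>172))&(S>120)&(Z>.08))
    rep("bluesw",st&(abs(H-115)<14)&(S>120)&(Z>.07))
    rep("rail",st&(Z>.082)&(Z<.1)&(Y<-.14)&(S<70))
    rep("posts",st&(Z>.1)&(Y<-.14))
    rep("box",st&(Z>.065)&(Z<.082)&(Y>-.2)&(S<60))
    rep("base",st&(Z>.003)&(Z<.014)&(V<200))
    t=(abs(X-.45)<.06)&(abs(Y-.19)<.07)
    rep("tiletop",t&(Z>.143)); rep("tileblue",t&(Z>.065)&(abs(H-108)<14)&(S>90))
    rep("stand",t&(Z>.003)&(Z<.014))
    o=(abs(X-.506)<.04)&(abs(Y+.002)<.04)&(Z>.015); rep("oil",o)
    rep("cup",(abs(X-.66)<.06)&(abs(Y-.01)<.06)&(Z>.055))
E
```

```text
side stripe 672 [ 467.1 -219.5  135.5   23.4   74.1] z [ 9.6 12.  14.3] mean [ 465.9 -222.6   12. ]
side red 39 [ 512.1 -123.7   14.2   11.   -29.7] z [120.5 127.6 131.1] mean [ 511.6 -123.6  126.7]
side bluesw 172 [ 559.  -122.    30.8   30.5  -22.2] z [ 85.  103.4 107. ] mean [ 559.8 -123.6   99.7]
side rail 476 [ 505.1 -225.1  164.2   30.7   68. ] z [83.4 91.5 98.4] mean [ 498.9 -239.9   91. ]
side posts 99 [ 508.  -234.5  151.3   12.2   74.4] z [100.5 106.6 112.2] mean [ 505.1 -242.5  106.3]
side box 904 [539.9 -85.2 167.1  81.5  88.5] z [65.6 78.7 81.6] mean [ 528.7 -121.6   76.7]
side base 8247 [ 450.  -179.9  399.5  299.7   89.9] z [ 3.1  9.9 13.4] mean [ 464.6 -213.4    9. ]
side tiletop 100 [453.1 194.   97.4  10.2  79.7] z [143.7 149.4 151.6] mean [451.6 190.2 149. ]
side tileblue 278 [453.  194.   97.4  11.   80. ] z [ 69.  133.9 151.4] mean [447.9 171.5 124.8]
side stand 893 [450.6 190.2 139.  118.6  88.9] z [ 3.1  9.4 12.5] mean [446.6 180.9   8.7]
side oil 328 [505.8  -8.5  27.1  22.1 -10.7] z [16.  40.5 85.8] mean [504.3  -9.4  44.1]
side cup 479 [670.9  13.1  65.2  63
[... 513 characters left out ...]
 74.5] z [100.2 106.7 112.4] mean [ 507.4 -232.1  106.6]
top box 727 [543.8 -83.5 164.9  86.5  87.9] z [69.9 78.  81.8] mean [ 539.1 -110.    77.5]
top base 7306 [ 449.9 -180.   399.8  299.8  -90. ] z [ 3.1  6.9 13.5] mean [ 457.4 -185.6    7.4]
top tiletop 175 [453.7 195.4  89.2  10.   79.6] z [144.3 148.9 154.1] mean [453.8 195.5 149. ]
top tileblue 229 [453.8 195.   89.9  10.1  79.9] z [ 75.1 147.8 153.9] mean [454.3 193.1 139. ]
top stand 1357 [450.1 189.9 139.5 119.9  89.8] z [ 3.2  7.8 13.5] mean [451.5 190.6   7.9]
top oil 104 [506.8  -3.3  24.8  24.5  89.9] z [32.7 42.2 87.7] mean [506.7  -2.5  48.9]
top cup 554 [671.1  14.1  63.2  62.9 -49.7] z [60.2 67.  73.7] mean [671.  14.  67.]
```

```bash
cat >> h.py <<'E'
def Rw(yaw,tilt=0):  # tool: y along station/tile +x, z down; tilt = lean of the tile (top to +x)
    yaw,tilt=np.radians(yaw),np.radians(tilt)
    B=R.from_euler('z',yaw)*R.from_euler('y',tilt)
    M=np.array([[0,1,0],[1,0,0],[0,0,-1]]).T.astype(float) # columns tool x,y,z in tile frame
    return B.as_matrix()@M
def go(pos,Rt,s=None):
    s=s or read_state(); R0=R.from_quat(s["orientation"],scalar_first=True).as_matrix()
    d=R0.T@(np.array(pos)/1000-s["eef_pos"])*1000; rv=R.from_matrix(R0.T@Rt).as_rotvec()
    print("shift",np.round(d,1),"turn",np.round(rv,4),"t",round(float(s["time"]),2))
E
python3 - <<'E'
import rig; print([x for x in dir(rig) if x[0]!='_']); print(getattr(rig,'hold_point_z',None))
from h import *
print(np.linalg.det(Rw(0)),Rw(0))
go([453.6,195.2,200],Rw(-10.1))
E
ls; grep -rn hold_point_z . --include=* 2>/dev/null | head -5
```

```text
['PlanningError', 'calibration', 'grab_frame', 'hand_in', 'hold_point_z', 'read_state', 'regions_of', 'spot_in']
-0.0187
1.0 [[ 0.  1.  0.]
 [ 1.  0.  0.]
 [ 0.  0. -1.]]
shift [-352.7 -179.4   31.3] turn [-0.      0.      1.3782] t 1.8
h.py
m_side_oil_0.npy
m_side_oil_1.npy
m_side_rail_0.npy
m_side_stand_0.npy
m_side_station_0.npy
m_side_stripe_0.npy
m_side_stripe_1.npy
m_side_switch_roller_0.npy
m_side_tile_0.npy
m_side_tile_1.npy
m_top_oil_0.npy
m_top_rail_0.npy
m_top_rail_1.npy
m_top_stand_0.npy
m_top_station_0.npy
m_top_stripe_0.npy
m_top_tile_0.npy
m_top_tile_1.npy
m_top_tile_2.npy
pics
side_d0.npy
side_p0.npy
top_d0.npy
top_p0.npy
```

Call:
move_arm --commands "-1 -352.7 -179.4 15 0 0 1.3782; -1 -352.7 -179.4 15 0 0 1.3782; -1 -352.7 -179.4 15 0 0 1.3782; -1 -352.7 -179.4 15 0 0 1.3782; -1 -352.7 -179.4 15 0 0 1.3782; -1 -352.7 -179.4 15 0 0 1.3782; -1 -352.7 -179.4 15 0 0 1.3782; -1 -352.7 -179.4 15 0 0 1.3782"

```text
time: 2.6
eef_pos: [0.4548, 0.1932, 0.2164]
orientation: [0.0, 0.709, 0.705, 0.0]
wrist_force: [0.4, 1.4, 0.8]
width: 0.0848
finger_force: 0.0
```

```bash
python3 -c "
from h import *
s=read_state();print(s['eef_pos'],s['joint_positions'],s['dq'])
go([453.6,195.2,200],Rw(-10.1))"
```

```text
[0.45484631 0.19322916 0.21636721] [ 2.36663380e-01  2.15323464e-01 -1.54908581e-01  1.20001821e+00
 -1.35239170e-06  1.81216126e+00] [-0.84904184  0.2305056   0.26071077  0.02344391  0.00285436  0.64784628]
shift [ 2.  -1.3 16.4] turn [ 0.0005 -0.0002  0.1716] t 2.6
```

Call:
move_arm --commands "-1 0 0 0 0 0 0.1788; -1 0 0 0 0 0 0.1788; -1 0 0 0 0 0 0.1788; -1 0 0 0 0 0 0.1788"

```text
time: 3.0
eef_pos: [0.453, 0.1959, 0.2164]
orientation: [-0.0, 0.765, 0.644, 0.0]
wrist_force: [0.7, -0.4, 0.3]
width: 0.0859
finger_force: 0.0
```

```bash
python3 -c "
from h import *
s=read_state();print(s['eef_pos'],s['dq'])
go([453.6,195.2,115],Rw(-10.1))"
```

```text
[0.45301757 0.19591287 0.21640056] [ 0.0018735  -0.00048483  0.00153229 -0.00036953 -0.00281448  0.00845571]
shift [ -0.6   0.7 101.4] turn [ 0.     -0.0001  0.0042] t 3.0
```

Call:
move_arm --commands "-1 -0.6 0.7 35 0 0 0.004; -1 -0.6 0.7 65 0 0 0.004; -1 -0.6 0.7 85 0 0 0.004; -1 -0.6 0.7 101.4 0 0 0.004; -1 -0.6 0.7 101.4 0 0 0.004; -1 -0.6 0.7 101.4 0 0 0.004; 1 -0.6 0.7 101.4 0 0 0.004; 1 -0.6 0.7 101.4 0 0 0.004"

```text
time: 3.8
eef_pos: [0.4546, 0.1948, 0.1158]
orientation: [0.0, 0.768, 0.641, 0.001]
wrist_force: [-0.6, 0.6, 1.0]
width: 0.0593
finger_force: 0.0
```

Call:
move_arm --commands "1 0 0 0 0 0 0; 1 0 0 0 0 0 0; 1 0 0 0 0 0 0; 1 0 0 0 0 0 0; 1 0 0 0 0 0 0"

```text
time: 4.3
eef_pos: [0.4543, 0.1945, 0.1151]
orientation: [0.0, 0.768, 0.64, 0.0]
wrist_force: [0.1, -0.6, 5.0]
width: 0.0092
finger_force: 59.5
```

```bash
python3 -c "
from h import *
s=read_state();print({k:np.round(v,4) for k,v in s.items()})
go([453.6,195.2,115],Rw(-10.1))"
```

```text
{'time': np.float64(4.3), 'joint_positions': array([ 0.2395,  0.2783, -0.3576,  0.9344,  0.    ,  1.9911]), 'dq': array([-0.0011,  0.0005, -0.0006, -0.0003, -0.0009, -0.001 ]), 'joint_efforts': array([-2.43000e-02, -5.83899e+01,  3.30219e+01, -3.89600e-01,
        6.00000e-03,  5.70000e-03]), 'eef_pos': array([0.4543, 0.1945, 0.1151]), 'orientation': array([1.000e-04, 7.680e-01, 6.404e-01, 2.000e-04]), 'wrist_force': array([ 0.1093, -0.5648,  4.9871]), 'torque': array([-0.0273,  0.2587, -0.0104]), 'finger_force': np.float64(59.522), 'width': np.float64(0.0092)}
shift [ 0.5 -0.8  0.1] turn [ 0.0004 -0.0002 -0.0045] t 4.3
```

Call:
move_arm --commands "1 0 0 -10 0 0 0; 1 0 0 -30 0 0 0; 1 0 0 -55 0 0 0; 1 0 0 -80 0 0 0; 1 0 0 -105 0 0 0; 1 0 0 -130 0 0 0; 1 0 0 -140 0 0 0; 1 0 0 -140 0 0 0"

```text
time: 5.1
eef_pos: [0.4546, 0.1946, 0.2557]
orientation: [0.0, 0.768, 0.64, 0.001]
wrist_force: [-0.2, -0.0, -3.4]
width: 0.0093
finger_force: 58.7
```

```bash
python3 -c "
from h import *
s=read_state();print({k:np.round(v,3) for k,v in s.items() if k in('eef_pos','width','finger_force','wrist_force')})
# target foot directly above the stripe; tile axis along tool: foot is (115-8)=107 mm beyond TCP
Rt=Rw(-16,20); foot=np.array([466.3,-220.3,11.7])
tcp=foot-107*Rt[:,2]; print('final tcp',tcp)
go(tcp+[0,0,120],Rt)"
```

```text
{'eef_pos': array([0.455, 0.195, 0.256]), 'wrist_force': array([-0.221, -0.006, -3.393]), 'finger_force': np.float64(58.729), 'width': np.float64(0.009)}
final tcp [ 501.47848234 -230.38726749  112.24711042]
shift [-409.7  122.5   23.4] turn [0.3503 0.0164 0.0976] t 5.1
```

Call:
move_arm --commands "1 -20 6 0 0.02 0 0.005; 1 -60 18 0 0.06 0.002 0.015; 1 -105 31 0 0.11 0.005 0.03; 1 -150 45 0 0.16 0.007 0.04; 1 -195 58 0 0.21 0.01 0.055; 1 -240 72 0 0.25 0.012 0.065; 1 -285 85 0 0.29 0.014 0.075; 1 -330 99 0 0.32 0.015 0.085"

```text
time: 5.9
eef_pos: [0.4919, -0.1499, 0.2534]
orientation: [-0.129, 0.785, 0.599, -0.097]
wrist_force: [1.0, 1.3, -2.0]
width: 0.0091
finger_force: 58.9
```

Call:
move_arm --commands "1 0 0 0 0 0 0; 1 0 0 0 0 0 0; 1 0 0 0 0 0 0"

```text
time: 6.2
eef_pos: [0.492, -0.1472, 0.2543]
orientation: [-0.128, 0.784, 0.599, -0.096]
wrist_force: [0.3, -0.2, -2.8]
width: 0.009
finger_force: 59.7
```

```bash
python3 -c "
from h import *
Rt=Rw(-16,20); foot=np.array([466.3,-220.3,11.7])
tcp=foot-107*Rt[:,2]; s=read_state(); print(s['eef_pos'],s['dq'],s['width'])
go(tcp+[0,0,120],Rt)"
```

```text
[ 0.49196103 -0.14720931  0.25428806] [ 0.0169213  -0.01457775  0.00105479  0.00354271 -0.00176882 -0.00096286] 0.008958631634281653
shift [-77.8  36.4  11. ] turn [0.0279 0.0027 0.0128] t 6.2
```

Call:
move_arm --commands "1 -20 10 3 0.008 0 0.004; 1 -45 21 6 0.018 0.002 0.008; 1 -65 30 9 0.024 0.0027 0.012; 1 -77.8 36.4 11 0.0279 0.0027 0.0128; 1 -77.8 36.4 11 0.0279 0.0027 0.0128; 1 -77.8 36.4 11 0.0279 0.0027 0.0128"

```text
time: 6.8
eef_pos: [0.5017, -0.2309, 0.2328]
orientation: [-0.138, 0.787, 0.592, -0.104]
wrist_force: [0.4, 0.1, -3.6]
width: 0.0093
finger_force: 59.7
```

```bash
python3 - <<'E'
from h import *
s=read_state(); print(s['eef_pos'],s['wrist_force'])
R0=R.from_quat(s["orientation"],scalar_first=True).as_matrix(); ft=s["eef_pos"]*1000+107*R0[:,2]; print("foot est",ft)
for n in("side","top"):
    p,d=grab_frame(n); cv2.imwrite(f"pics/{n}1.png",p[...,::-1]); np.save(f"{n}_d1.npy",d); np.save(f"{n}_p1.npy",p)
    hsv=cv2.cvtColor(p,cv2.COLOR_RGB2HSV).astype(int); H,S,V=[hsv[...,i] for i in range(3)]
    v,u=np.mgrid[:480,:640]; K,e,r=cam(n)
    W=(e+np.stack([(u-K[0,2])/K[0,0]*d,(v-K[1,2])/K[1,1]*d,d],-1)@r.T)*1000
    # tile frame of points: axes x normal, y width, z height, about estimated foot
    A=np.c_[R0[:,1],R0[:,0],-R0[:,2]]; L=(W-ft)@A
    m=(d>0)&(abs(L[...,0])<20)&(abs(L[...,1])<60)&(L[...,2]>-20)&(L[...,2]<150)&(abs(H-108)<14)&(S>80)
    c=L[m]; print(n,len(c),np.round(np.percentile(c,[1,5,50,95,99],axis=0),1).tolist())
    b=c[(c[:,2]<90)&(abs(c[:,0])<12)]
    if len(b)>20: print(" x=f(y,z):",np.round(np.linalg.lstsq(np.c_[np.ones(len(b)),b[:,1],b[:,2]],b[:,0],rcond=None)[0],3))
E
```

```text
[ 0.50170004 -0.23089743  0.2328242 ] [ 0.37541712  0.1271528  -3.61686263]
foot est [ 466.59165852 -220.81511584  132.25209951]
side 1397 [[-8.6, -46.3, 5.3], [-7.1, -45.1, 9.2], [-5.8, -31.3, 75.9], [1.1, 35.2, 140.1], [2.8, 42.6, 141.7]]
 x=f(y,z): [-5.483e+00 -4.500e-02 -3.000e-03]
top 18 [[-7.2, 44.6, 9.5], [-7.2, 44.7, 12.5], [-1.0, 45.1, 43.1], [1.4, 45.6, 89.4], [1.8, 46.1, 94.1]]
```

View pics/side1.png

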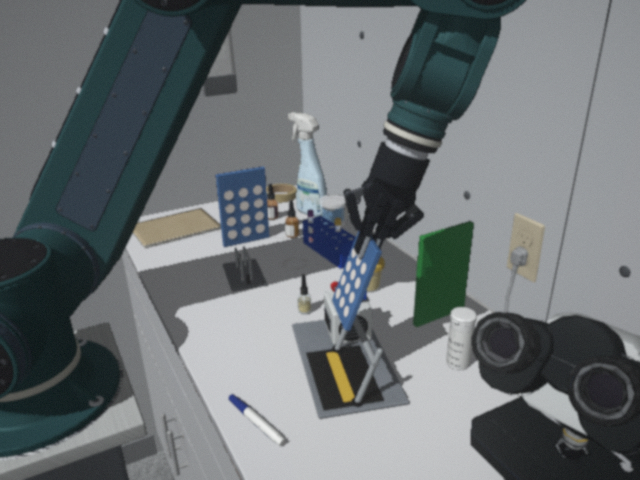

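```bash
python3 -c "
from h import *
Rt=Rw(-16,20)
go((np.array([466.3,-220.3,17])-107*Rt[:,2]),Rt)"
```

```text
shift [  0.   39.2 108.9] turn [0.0013 0.0003 0.    ] t 6.9
```

Call:
move_arm --commands "1 0 6.5 18 0.001 0 0; 1 0 15 41.7 0.001 0 0; 1 0 23 64 0.001 0 0; 1 0 30 83 0.001 0 0; 1 0 35 97 0.001 0 0; 1 0 39.2 108.9 0.001 0 0; 1 0 39.2 108.9 0.001 0 0; 1 0 39.2 108.9 0.001 0 0"

```text
time: 7.7
eef_pos: [0.5015, -0.2309, 0.1177]
orientation: [-0.138, 0.787, 0.593, -0.105]
wrist_force: [0.2, 0.5, -2.8]
width: 0.0093
finger_force: 59.7
```

```bash
cat > look.py <<'E'
from h import *
s=read_state(); print(np.round(s['eef_pos']*1000,1),s['wrist_force'],s['width'])
R0=R.from_quat(s["orientation"],scalar_first=True).as_matrix(); ft=s["eef_pos"]*1000+107*R0[:,2]; print("foot est",ft)
Rt=Rw(-16,20); go((np.array([466.3,-220.3,11.7])-107*Rt[:,2]),Rt)
ims=[]
for n in("side","top"):
    p,d=grab_frame(n); ims.append(p); np.save(f"{n}_p2.npy",p); np.save(f"{n}_d2.npy",d)
    hsv=cv2.cvtColor(p,cv2.COLOR_RGB2HSV).astype(int); H,S,V=[hsv[...,i] for i in range(3)]
    v,u=np.mgrid[:480,:640]; K,e,r=cam(n)
    W=(e+np.stack([(u-K[0,2])/K[0,0]*d,(v-K[1,2])/K[1,1]*d,d],-1)@r.T)*1000
    B=R.from_euler('z',-16,degrees=True).as_matrix(); L=(W-[466.3,-220.3,10])@B
    x,y,z=np.moveaxis(L,-1,0)
    m=(d>0)&(x>-15)&(x<90)&(abs(y)<60)&(z>3)&(abs(H-108)<14)&(S>80)
    m&=abs((x*np.cos(.349)-z*np.sin(.349)))<14
    c=L[m]; print(n,len(c),"y",np.round(np.percentile(c[:,1],[1,99]),1),"z",np.round(np.percentile(c[:,2],[1,99]),1))
    f=c[(c[:,1]>-40)&(c[:,1]<40)&(c[:,2]<110)&(c[:,2]>8)]
    f=f[abs(f@[.9397,0,-.342]+5-0.6)<4]
    if len(f)>20:
        k=np.linalg.lstsq(np.c_[np.ones(len(f)),f[:,1],f[:,2]],f[:,0],rcond=None)[0]; print(" front x0,yslope(deg),lean(deg)",k[0],np.degrees(k[1]),np.degrees(np.arctan(k[2])))
E
python3 look.py
```

```text
[ 501.5 -230.9  117.7] [ 0.16264182  0.53162343 -2.82657616] 0.009256847416988442
foot est [ 466.36088627 -220.9115236    17.18487314]
shift [0.5 1.7 5.2] turn [ 0.0003  0.0005 -0.0003] t 7.7
side 1245 y [-46.7  41.3] z [ 16.  141.7]
 front x0,yslope(deg),lean(deg) -8.208323282426292 -0.0009988001632174426 19.901694808664946
top 58 y [39.7 45.2] z [ 14.5 138.8]
```

Call:
move_arm --commands "1 0.5 1 2 0 0 0; 1 0.5 1.7 3.5 0 0 0; 1 0.5 2.1 4.5 0 0 0; 1 0.5 2.1 4.5 0 0 0; 1 0.5 2.1 4.5 0 0 0"

```text
time: 8.3
eef_pos: [0.5018, -0.2308, 0.1123]
orientation: [-0.139, 0.787, 0.592, -0.105]
wrist_force: [-0.7, -0.6, 0.6]
width: 0.0091
finger_force: 60.2
```

Call:
move_arm --commands "1 0 0.2 0.6 0 0 0; 1 0 0.2 0.6 0 0 0"

```text
time: 8.5
eef_pos: [0.5018, -0.2308, 0.1122]
orientation: [-0.138, 0.787, 0.592, -0.105]
wrist_force: [-2.0, 0.3, 7.9]
width: 0.0089
finger_force: 61.4
```

```bash
python3 -c "
from h import *
s=read_state(); print(np.round(s['eef_pos']*1000,1),s['wrist_force'],s['torque'])
R0=R.from_quat(s['orientation'],scalar_first=True).as_matrix(); print(s['eef_pos']*1000+107*R0[:,2])"
```

```text
[ 501.8 -230.8  112.2] [-2.04393378  0.32977404  7.89760871] [0.24828011 0.68140689 0.00108815]
[ 466.6535952  -220.77560323   11.66597364]
```

Call:
move_arm --commands "1 0 0 -0.3 0 0 0; 1 0 0 -0.3 0 0 0; 0.7 0 0 -0.3 0 0 0; 0.6 0 0 -0.3 0 0 0; 0.5 0 0 -0.3 0 0 0; 0.4 0 0 -0.3 0 0 0; 0.3 0 0 -0.3 0 0 0; 0.3 0 0 -0.3 0 0 0"

```text
time: 9.3
eef_pos: [0.502, -0.2308, 0.1118]
orientation: [-0.139, 0.787, 0.592, -0.105]
wrist_force: [-0.1, -0.1, -0.1]
width: 0.0299
finger_force: 0.0
```

```bash
python3 look.py; python3 - <<'E'
import numpy as np,cv2
a=np.load("side_p2.npy")[200:420,270:450]; a=cv2.resize(a,None,fx=2.7,fy=2.7,interpolation=3); cv2.imwrite("pics/c2.png",a[...,::-1])
E
```

```text
[ 502.  -230.8  111.8] [-0.13267546 -0.12810326 -0.07183891] 0.029863764673261045
foot est [ 466.85203396 -220.68808934   11.27723628]
shift [ 0.2 -0.8 -0.2] turn [-0.0001  0.0002 -0.0006] t 9.3
side 1298 y [-46.7  38.9] z [ 11.  136.3]
 front x0,yslope(deg),lean(deg) -6.717566232588788 0.03712538687019119 19.98171292811198
top 56 y [40.9 45.3] z [ 15.3 132.1]
```

View pics/c2.png

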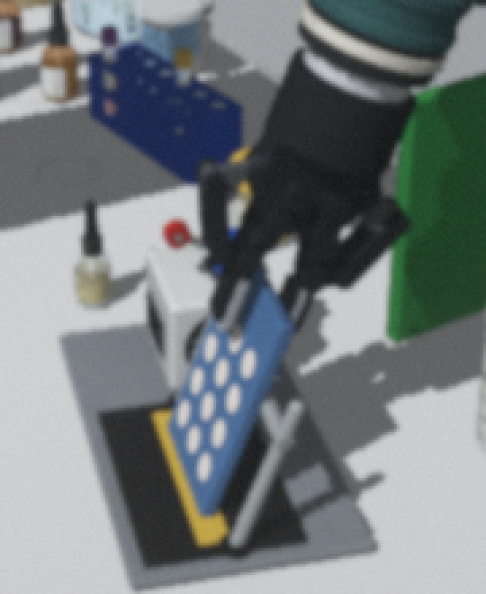

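The crop shows the tile standing free on the yellow stripe, from (180,430) to (205,515). It rests on the rail parallel to the post, and the open fingers at (235,300) and (295,305) are clear of it. The fit gives a lean of 20.0°. I'll retreat along the tile.

Call:
move_arm --commands "0.3 0 0 -5 0 0 0; 0.3 0 0 -15 0 0 0; 0.3 0 0 -30 0 0 0; 0.3 0 0 -50 0 0 0; 0.3 0 0 -75 0 0 0; 0.3 0 0 -100 0 0 0; 1 0 0 -110 0 0 0; 1 0 0 -110 0 0 0"

```text
time: 10.2
eef_pos: [0.5391, -0.2415, 0.2167]
orientation: [-0.137, 0.787, 0.593, -0.104]
wrist_force: [0.1, -0.4, 0.8]
width: 0.0013
finger_force: 0.0
```

```bash
python3 look.py; python3 - <<'E'
from h import *
for n in("side","top"):
    p=np.load(f"{n}_p2.npy"); d=np.load(f"{n}_d2.npy"); c=None
    hsv=cv2.cvtColor(p,cv2.COLOR_RGB2HSV).astype(int); H,S=hsv[...,0],hsv[...,1]
    K,e,r=cam(n); v,u=np.mgrid[:480,:640]
    W=(e+np.stack([(u-K[0,2])/K[0,0]*d,(v-K[1,2])/K[1,1]*d,d],-1)@r.T)*1000
    m=(d>0)&((H<8)|(H>172))&(S>110)&(W[...,2]>100)&(abs(W[...,0]-512)<30)&(abs(W[...,1]+122)<30)
    print(n,m.sum(),rect(W[m]/1000) if m.sum()>3 else '',np.round(W[m].mean(0),1))
go([510,-122,165],Rw(-16,0))
E
```

```text
[ 539.1 -241.5  216.7] [ 0.08344782 -0.37758506  0.79918739] 0.0013035080792473226
foot est [ 504.15415353 -231.55579928  116.06817242]
shift [  0.4  -1.4 111.6] turn [ 0.0026  0.0009 -0.0007] t 10.2
side 1516 y [-46.4  41.5] z [ 11.  136.3]
 front x0,yslope(deg),lean(deg) -6.808376562242279 -0.01474910876721486 20.047641918029438
top 9 y [43.7 45.2] z [17.7 74.9]
side 47 [ 512.2 -123.    14.1   10.8  -15. ] [ 511.5 -124.   126.3]
top 32 [ 512.6 -120.3   16.1    9.3   -0.6] [ 512.6 -120.7  127.7]
shift [106.7 -39.3  67.5] turn [-3.491e-01  3.000e-04 -5.000e-04] t 10.3
```

Call:
move_arm --commands "1 20 -7 0 -0.1 0 0; 1 50 -18 10 -0.2 0 0; 1 80 -29 30 -0.3 0 0; 1 100 -37 50 -0.349 0 0; 1 106.7 -39.3 67.5 -0.349 0 0; 1 106.7 -39.3 67.5 -0.349 0 0; 1 106.7 -39.3 67.5 -0.349 0 0"

```text
time: 11.0
eef_pos: [0.51, -0.1223, 0.1654]
orientation: [-0.0, 0.799, 0.602, -0.0]
wrist_force: [-0.0, -0.2, 0.6]
width: -0.0002
finger_force: 0.0
```

```bash
python3 -c "
from h import *
s=read_state(); print(np.round(s['eef_pos']*1000,1),s['wrist_force'])
go([510.5,-121.2,130],Rw(-16,0)); go([510.5,-121.2,105],Rw(-16,0))"
```

```text
[ 510.  -122.3  165.4] [-0.01727624 -0.16070646  0.61667456]
shift [ 1.2  0.2 35.4] turn [-0.0005  0.0005 -0.0003] t 11.0
shift [ 1.2  0.2 60.4] turn [-0.0005  0.0005 -0.0003] t 11.0
```

Approach to the roller, then press in steps, watching the force.

Call:
move_arm --commands "1 1.2 0.2 15 0 0 0; 1 1.2 0.2 28 0 0 0; 1 1.2 0.2 36 0 0 0; 1 1.2 0.2 42 0 0 0; 1 1.2 0.2 48 0 0 0; 1 1.2 0.2 52 0 0 0; 1 1.2 0.2 52 0 0 0"

```text
time: 11.7
eef_pos: [0.5105, -0.1211, 0.113]
orientation: [0.0, 0.799, 0.602, -0.0]
wrist_force: [-1.7, -0.4, 3.6]
width: -0.0001
finger_force: 1.8
```

Call:
move_arm --commands "1 0 0 3 0 0 0; 1 0 0 6 0 0 0; 1 0 0 8 0 0 0; 1 0 0 8 0 0 0; 1 0 0 8 0 0 0"

```text
time: 12.2
eef_pos: [0.5105, -0.1209, 0.1052]
orientation: [0.0, 0.799, 0.602, -0.0]
wrist_force: [-3.7, 0.3, 4.9]
width: 0.0004
finger_force: 2.2
```

```bash
python3 - <<'E'
from h import *
s=read_state(); print(np.round(s['eef_pos']*1000,1),s['wrist_force'])
p,d=grab_frame("side"); a=cv2.resize(p[240:420,270:450],None,fx=3.3,fy=3.3,interpolation=3); cv2.imwrite("pics/c3.png",a[...,::-1])
hsv=cv2.cvtColor(p,cv2.COLOR_RGB2HSV).astype(int); H,S=hsv[...,0],hsv[...,1]
m=((H<8)|(H>172))&(S>110); m[:,:320]=0; m[:270]=0; m[320:]=0; m[:,380:]=0
c=cloud("side",d,m)*1000; print(len(c),c.mean(0) if len(c) else '')
E
```

```text
[ 510.5 -120.9  105.2] [-3.72970738  0.27001188  4.8810714 ]
32 [ 505.39057001 -122.58926889  100.2771017 ]
```

View pics/c3.png

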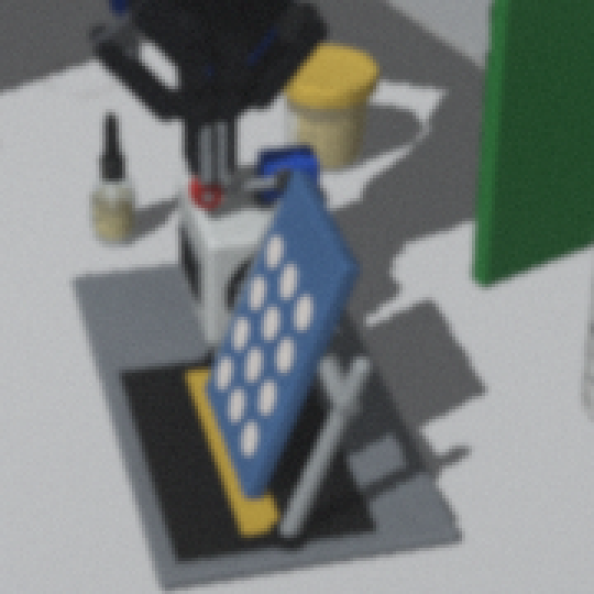

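The crop shows the roller at (207,192), pushed down with its arm below horizontal, and the tile untouched. I'll press 2.5 mm more for margin, which is still short of the stop, then release upward.

Call:
move_arm --commands "1 0 0 2.5 0 0 0; 1 0 0 2.5 0 0 0; 1 0 0 2.5 0 0 0; 1 0 0 -6 0 0 0; 1 0 0 -16 0 0 0; 1 0 0 -30 0 0 0; 1 0 0 -60 0 0 0; 1 0 0 -100 0 0 0"

```text
time: 13.05
eef_pos: [0.5097, -0.1205, 0.206]
orientation: [-0.001, 0.799, 0.602, -0.001]
wrist_force: [0.9, -1.0, 0.0]
width: 0.0
finger_force: 0.0
```

Call:
move_arm --commands "1 0 0 -20 0 0 0; 1 0 0 -20 0 0 0; 1 0 0 -20 0 0 0"

```text
time: 13.35
eef_pos: [0.5105, -0.1209, 0.2254]
orientation: [0.0, 0.799, 0.602, -0.0]
wrist_force: [0.3, -0.6, -0.2]
width: 0.0002
finger_force: 0.0
```

```bash
python3 look.py; python3 - <<'E'
from h import *
p=np.load("side_p2.npy");a=cv2.resize(p[200:420,230:470],None,fx=2.7,fy=2.7,interpolation=3); cv2.imwrite("pics/c4.png",a[...,::-1])
for n,b in(("side",(504.3,-9.4)),("top",(506.7,-2.5))):
    p=np.load(f"{n}_p2.npy"); d=np.load(f"{n}_d2.npy"); c=cloud(n,d,np.ones_like(d,bool))
    o=c[(abs(c[:,0]-.506)<.04)&(abs(c[:,1]+.002)<.04)&(c[:,2]>.015)&(c[:,2]<.1)]*1000; print(n,o.mean(0),b)
E
```

```text
[ 510.5 -120.9  225.4] [ 0.32531808 -0.6128208  -0.2268873 ] 0.00019374024899459732
foot est [ 510.57483184 -120.96854786  118.44360847]
shift [-107.7   21.5  113.3] turn [ 0.3495  0.0004 -0.0006] t 13.35
side 1518 y [-46.1  41.2] z [ 11.1 136.4]
 front x0,yslope(deg),lean(deg) -6.756200818717684 -0.015026774778225624 20.01582254575373
side [504.28511921  -9.19619984  44.00230766] (504.3, -9.4)
top [506.76927612  -2.36437004  49.65829046] (506.7, -2.5)Traceback (most recent call last):
  File "look.py", line 15, in <module>
    c=L[m]; print(n,len(c),"y",np.round(np.percentile(c[:,1],[1,99]),1),"z",np.round(np.percentile(c[:,2],[1,99]),1))
                                        ~~~~~~~~~~~~~^^^^^^^^^^^^^^^
    return _quantile_unchecked(
        a, q, axis, out, overwrite_input, method, keepdims, weights)
    return _ureduce(a,
                    func=_quantile_ureduce_func,
    ...<5 lines>...
                    overwrite_input=overwrite_input,
                    method=method)
    r = func(a, **kwargs)
    result = _quantile(arr,
                       quantiles=q,
    ...<2 lines>...
                       out=out,
                       weights=wgt)
    slices_having_nans = np.isnan(arr[-1, ...])
                                  ~~~^^^^^^^^^
IndexError: index -1 is out of bounds for axis 0 with size 0
```

View pics/c4.png

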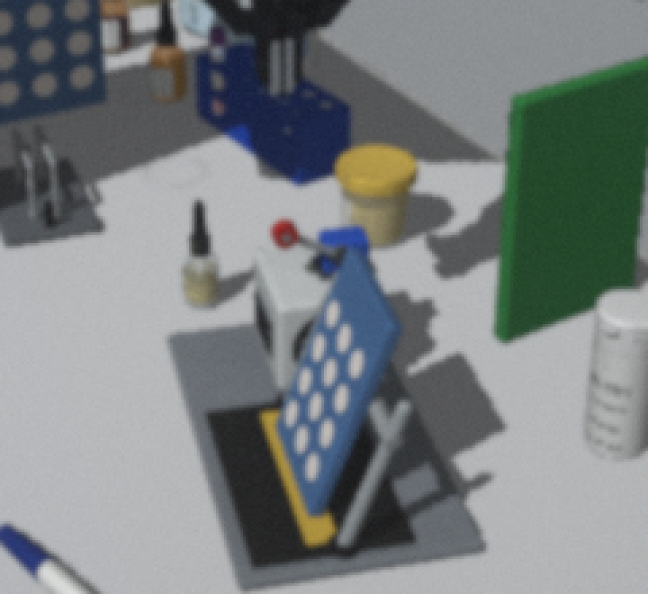

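The crop shows the roller sprung back up at (285,233), the tile standing alone on the stripe at 20.0°, and the bottle and cup in place. Handing in.

```bash
python3 -c "
from rig import *
print(hand_in())"
```

```text
the job is handed in; nothing more can be done
None
```

The job is handed in: the tile stands by itself on the stripe at 20.0°, and I then pushed the switch roller down about 25 mm (it clicks at 19 mm) and it sprang back; there was no direct signal of the click, and the bottle and cup are still in place.

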